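# Close the battery bay of the cool box monitor

### The job

The vaccine cool box's monitor has fresh cells in, but its battery bay is still open. Take the bay cover, the one with the lip on its edge, hook the lip into the slot under the monitor's hood while the cover is raised at the back, then swing the back down and press until the catch snaps over it and the cover lies flat. Leave the similar plain lid without a lip where it lies.

Things in the scene. Friction and masses are not known exactly. Their poses are not given: they have to be found in the camera images.
- cover: Loose grey bay cover, 0.12 kg, lying flat: panel 130 x 110 x 6 mm (x,y,z) and a lip in its plane, 25 mm out from the middle of its front edge (60 wide, 5 thick, flush with the underside). Grip rib across the panel's centre: 12 thick (x), 50 long (y), top 30 mm above the underside. Origin: middle of the front edge, underside; x runs from lip to back: lip tip at -25 mm, rib at 65, back edge at 130; z up.
- unit: Fixed white monitor: box, x -112 to 112, y -75 to 110 mm, flat top at z 55 mm, with an open 100 x 84 mm bay of three cells, a black display beside it at +y, a grey hood with the slot at the end nearer the robot and a catch at the far end. Origin on the table under the bay's centre; x from hood to catch, z up. Closed, the panel lies on the top from x -65 to 65 mm, centred on y 0, its lip in the slot.
- slot (a point): Middle of the slot's mouth, on its floor, level with the monitor's top (x -65, y 0, z 55 mm of the monitor; same axes). It opens to +x, is 80 mm wide and 35 deep; its roof slopes from 18 mm high at the mouth to 9 at the end; hood 24 mm high. Cheeks beside the mouth stop the wider panel's front edge here. The lip enters easily with the cover's back raised 15 to 25 degrees.
- latch (a joint): Spring catch behind the bay, 44 mm wide, at y 0. Its nose rests at x 61 mm of the monitor, 8 mm above the top; a steep ramp over it reaches 28 mm above the top. Value in m: 0 at rest, up to 0.014 as it is pushed back (+x). The panel's back edge pressed down the ramp (3 to 8 N there) moves it some 4 mm; when the panel is flat it springs back to 0 over the panel.
- blank: Plain lid to leave alone, loose, lying flat on the table near the cover: same grey panel (130 x 110 x 6 mm) and rib, but no lip. Origin: middle of its front edge (nearer the robot), underside; x to the back, rib at x 65 mm.

How it is judged (in metres and radians):
On the way:
1. the cover's lip is in the slot under the hood (at least 10 mm) while its back is still raised (by more than 3.5 degrees) (x of cover in the frame of unit below -0.055 m and y of cover in the frame of unit between -0.02 and 0.02 m and z of cover in the frame of unit below 0.072 m and angle between the z axis of cover and the z axis of unit, either way round above 0.06 rad), for 0.1 s.
At the end, for the whole second after the job is handed in: The cover lies flat (2 degrees) and at rest on the monitor, lip in the slot: front edge within 10 mm of the stop, centred within 15 mm, turned under 10 degrees; the catch is back within 2.5 mm of rest, over the panel; the plain lid within 30 mm of its start (x of cover in the frame of unit between -0.075 and -0.053 m and y of cover in the frame of unit between -0.015 and 0.015 m and z of cover in the frame of unit between 0.05 and 0.0585 m and angle between the z axis of cover and the z axis of unit, either way round below 0.04 rad and angle between the x axis of cover and the x axis of unit, either way round below 0.175 rad and value of joint latch below 0.0025 m and linear speed of cover below 0.02 m/s and distance of blank from where it was at the start of the episode below 0.03 m); the robot touches nothing.
It fails at once if the plain lid is moved by more than 30 mm (distance of blank from where it was at the start of the episode above 0.03 m).
It also fails if it takes over 40 s, if anything falls off the work surface, if the arm or the gripper's body presses on something with over 40 N, if the wrist force passes 120 N, or if a joint passes its speed limit or range.

### The arm

A 6-joint arm with a two-finger parallel gripper is mounted at the origin on the work surface. World frame = base frame: x ahead of the robot, y to its left, z up, the work surface at z = 0. Lengths are in mm, angles in rad, forces in N, time in s.
With the tool pointing down it reaches from about 350 to 975 mm from the base axis. Payload 7.1 kg.
Tool frame: the origin (TCP) lies on the mounting face of the last link; the fingertips stand 182 mm ahead of it and the grasp point (between the pads) lies 163 mm ahead of it (ctrl.finger_overhang is the distance from the TCP to the fingertips, in mm); z points along the fingers, y is the direction in which the jaws open and shut (so a half turn about z gives the same grasp; the last joint's range is limited). The gripper opens to 88 mm and grips with 3 to 60 N. Pads are 20 mm wide; open, the fingers measure 115 mm over their backs; the gripper's body (75 mm by 178 mm) begins 61 mm behind the grasp point.
Start: joints at [1.307, 0.423, 1.63, -0, 1.089, -0.019], TCP at [151.445, 606.359, 404.675] pointing down, gripper open.
Joint ranges: [-3, 3], [-0.9, 2.11], [0.09, 2.58], [-1.31, 4.45], [0.11, 2.69], [-2.54, 2.54]. Speed limits (rad/s): [2.39, 2.39, 3.01, 3.14, 3.14, 3.14].

### API

Orientations are given as a rotation vector (axis times angle).
In Python, from workcell import ctrl, viewer, recognise gives the robot as it stands.
- The arm moves only by the shell command python3 -m handwheel 'ROWS'. ROWS is JSON, a list of rows, each an object of numbers: "gripper": the closure, from 0 (fully open) to 1 (shut); "tx", "ty", "tz": the shift along the tool's x, y, z in m; "rx", "ry", "rz": the turn, a rotation vector about the tool's x, y, z in degrees. In form: [{"gripper": .., "tx": .., "ty": .., "tz": .., "rx": .., "ry": .., "rz": ..}, ...]. A call has 1 to 8 rows; each row shifts and turns the commanded pose from where the row before left it, along the tool's axes as they then stand; what a row does not reach is not made up. A row lasts 1/8 s, in which the tool goes at most 62.5 mm and 10.7 degrees, less where a joint would pass 70% of its speed; a pose out of reach is approached as far as the arm can. A call with a gripper value outside its range is refused whole. The fingers move at their own pace and stop on an object; the grip force is fixed at half the most. Time passes only in rows, so rows that do not move let the fingers close. It gives the time, the measured TCP pose, the force and the opening at its end, in the units of the state.
- ctrl.get_obs(): the state, without advancing time (a new reading comes with each control period).
- viewer.get_image(name): name is "scene" or "top"; returns a dict with "image" (384x512x3 uint8, red, green, blue), "range_z" (384x512 float32, mm along the optical axis (not along the pixel's ray), 0 where there is no reading), "vfov" (degrees; the focal length in pixels is half the picture's height over the tangent of half this angle, whatever the lens; pixels are square), "cx", "cy" (the principal point, pixels), "extrinsics" (4x4, takes a point from world to camera coordinates). Camera axes: x right, y up, looking along -z (the intrinsics and any distortion apply to the point x, -y, -z); pixel columns grow to the right and rows downward; lengths in mm; the calibration is good to about 2 mm. A picture is of the moment at which its call begins.
- ctrl.close_job(): hands the job in, once; it reports no verdict.
Trained networks look in a picture, given as the dict that the camera call returned (one of the last four; its "shot" number tells which), for a name from the list of things; names that differ only in an ending like _2 or _b are one class to them, and where a whole thing is asked for, a point or a joint stands for the part that bears it (a point fixed in the world has none). Each returns a list of dicts, best first, with "p" (0 to 1); they miss things now and then, are a little off and sometimes report something else, mostly with a low value. They report only what shows in the picture. A call takes as long as a camera call.
- recognise(picture, name): "xy" ([column, row] as shares, 0 to 1, of the picture: columns of its width, rows of its height, amid what is visible of it).
The state is a dict: "t": time; "qpos": joint angles; "qvel": joint speeds; "joint_torque": joint torques, N m; "ee_pos": TCP position; "orientation": TCP orientation; "ft_force": force on the tool from outside, world axes, zero at the start; "moment": the same for the moment, N m; "width": finger opening in mm.
Only numpy, scipy, OpenCV 4.12 (cv2) and the standard library are available. Lean on these libraries where they do the work, as an engineer would, in place of code of your own. Each camera call takes 0.05 s, during which the arm holds its last target.

## Working session

There is one attempt and no reset: what is moved stays moved. The work goes in short steps, Python scripts to look and compute and a shell command to move; the robot and the scene stay as the last step left them, time stands still between calls to the robot, and variables do not carry over. Pictures are saved under pics/ and viewed, and the job is handed in when it is done.

```bash
mkdir -p pics; ls; cat > h.py <<'E'
import numpy as np, cv2
from workcell import ctrl, viewer, recognise
def f(p): return p["image"].shape[0]/2/np.tan(np.radians(p["vfov"])/2)
def cloud(p):
    r=p["range_z"].astype(float); H,W=r.shape; F=f(p)
    u,v=np.meshgrid(np.arange(W)+0.0,np.arange(H)+0.0)
    c=np.stack([(u-p["cx"])/F*r,-(v-p["cy"])/F*r,-r,np.ones_like(r)],-1)
    w=c@np.linalg.inv(p["extrinsics"]).T
    w=w[...,:3]; w[r<=0]=np.nan
    return w
def save(p,n): cv2.imwrite("pics/"+n,p["image"][...,::-1])
E
python3 - <<'E'
from h import *
for n in ["top","scene"]:
    p=viewer.get_image(n); save(p,n+"0.png"); w=cloud(p)
    print(n,p["vfov"],p["cx"],p["cy"],[k for k in p if k not in("image","range_z")],{k:p[k] for k in p if k not in("image","range_z","extrinsics")}); print(p["extrinsics"])
    for k in ["cover","unit","slot","latch","blank"]:
        for d in recognise(p,k)[:3]:
            c,r=d["xy"][0]*512,d["xy"][1]*384
            print(k,round(d["p"],2),round(c),round(r),w[min(int(r),383),min(int(c),511)].round(0))
    np.save(n+"0.npy",w)
print(ctrl.get_obs())
E
```

```text
pics
top 53.507946211669825 256.16228709766636 192.52220241320472 ['vfov', 'cx', 'cy', 'extrinsics', 'shot'] {'vfov': 53.507946211669825, 'cx': 256.16228709766636, 'cy': 192.52220241320472, 'shot': 1}
[[-2.23615895e-03 -9.99978803e-01  6.11492382e-03 -5.89097441e+01]
 [ 9.89540419e-01 -1.33072170e-03  1.44249741e-01 -5.07979655e+02]
 [-1.44238546e-01  6.37352963e-03  9.89522420e-01 -9.00033127e+02]
 [ 0.00000000e+00  0.00000000e+00  0.00000000e+00  1.00000000e+00]]
cover 0.69 273 189 [520. -99.  28.]
unit 0.87 159 187 [523. 180.  43.]
slot 0.86 158 188 [521. 183.  42.]
latch 0.64 167 153 [598. 154.  84.]
blank 0.71 361 190 [ 515. -318.   29.]
scene 52.35139145545775 259.8334385102039 199.06183251470762 ['vfov', 'cx', 'cy', 'extrinsics', 'shot'] {'vfov': 52.35139145545775, 'cx': 259.8334385102039, 'cy': 199.06183251470762, 'shot': 2}
[[ 9.08052535e-01  4.18712653e-01 -1.09684893e-02 -4.50459188e+02]
 [-3.39758381e-01  7.51635688e-01  5.65338867e-01  1.71006910e+02]
 [ 2.44958845e-01 -5.09630755e-01  8.24785825e-01 -1.06503827e+03]
 [ 0.00000000e+00  0.00000000e+00  0.00000000e+00  1.0
[... 209 characters left out ...]
 332 [ 524. -344.   28.]
{'t': 0.6, 'qpos': array([ 1.30700933e+00,  4.23048023e-01,  1.62989995e+00, -1.25908892e-05,
        1.08855822e+00, -1.89869801e-02]), 'qvel': array([-7.35847091e-04,  2.35512093e-04, -1.67373330e-04, -1.24279572e-03,
        6.86045339e-04, -3.00626298e-05]), 'joint_torque': array([ 5.28795663e-04, -5.44298959e+01, -2.73934150e+01,  6.44304883e-02,
        1.71317789e-02, -3.15180637e-05]), 'ee_pos': array([151.44124002, 606.36015371, 404.70756192]), 'orientation': array([3.83559589e-01, 3.11806679e+00, 1.31996004e-04]), 'ft_force': array([ 0.42845507, -0.19023335, -0.45094459]), 'moment': array([ 0.02928241,  0.05983953, -0.02535548]), 'width': 87.96011643068258}
```

View pics/top0.png

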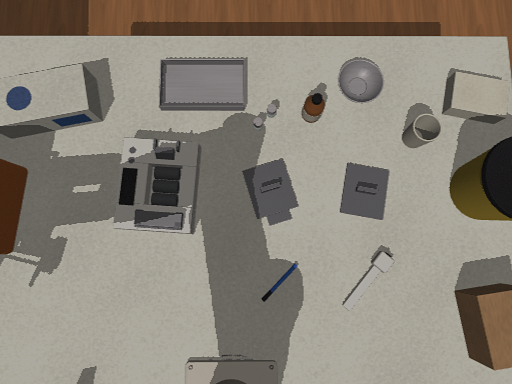

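View pics/scene0.png

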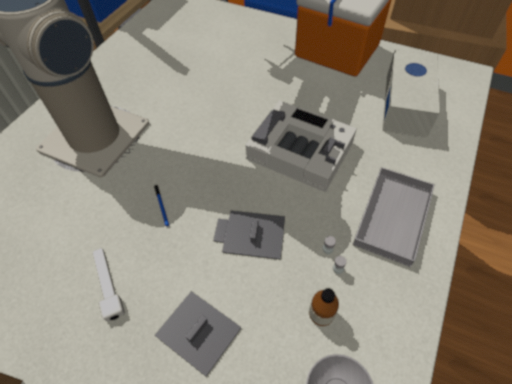

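The top view shows the lipped cover at about (271,190) with its lip at (280,215), pointing toward the robot. The plain blank is at (365,190), and the unit is at (157,186) with its hood at the bottom, around (160,215). Next I'll fit the poses.

```bash
cat > fit.py <<'E'
from h import *
for n in ["top","scene"]:
    w=np.load(n+"0.npy"); im=cv2.imread(f"pics/{n}0.png")
    z=w[...,2]
    x,y=w[...,0],w[...,1]
    t=(np.abs(z)<15)&(x>250)&(x<800)&(abs(y)<450)
    A=np.c_[x[t],y[t],np.ones(t.sum())]; s=np.linalg.lstsq(A,z[t],rcond=None)[0]
    print(n,"plane",s.round(4),"std",np.std(z[t]-A@s).round(2))
    # grey dark panels: colour
    g=im.astype(int); sat=g.max(2)-g.min(2); dark=(g.mean(2)<125)&(sat<30)
    reg=(z>3)&(z<12)&(x>380)&(x<680)
    print("cnt",reg.sum())
    lab=cv2.connectedComponentsWithStats(((z>3.2)&(z<45)&(x>380)&(x<680)&(y<20)&(y>-420)).astype(np.uint8))
    for i,st in enumerate(lab[2]):
        if i and st[4]>150:
            m=lab[1]==i; P=w[m]; r=cv2.minAreaRect(P[:,:2].astype(np.float32))
            rib=P[P[:,2]>20]
            print(st,P.mean(0).round(1),r,"rib",rib.mean(0).round(1),len(rib), cv2.minAreaRect(rib[:,:2].astype(np.float32)))
E
python3 fit.py
```

```text
top plane [ 2.000e-04 -1.000e-03 -2.603e-01] std 2.78
cnt 4650
[ 243  159   56   67 2062] [517.9 -96.8   6.7] ((511.63690185546875, -97.57962799072266), (156.31063842773438, 112.79759979248047), 16.972225189208984) rib [523.9 -95.2  28.6] 104 ((524.3893432617188, -95.16166687011719), (12.288355827331543, 49.51185607910156), 16.873361587524414)
[ 340  163   50   57 1874] [ 516.6 -336.9    6.9] ((517.1700439453125, -337.0762939453125), (110.0155258178711, 130.54930114746094), 79.7839126586914) rib [ 516.4 -336.6   28.1] 111 ((516.8930053710938, -337.3909912109375), (49.965171813964844, 12.531423568725586), 79.11071014404297)
scene plane [ 0.0009 -0.0019 -0.0692] std 2.75
cnt 6616
[ 213  210   72   49 2603] [ 520.9 -101.8    6.8] ((513.7616577148438, -100.04167938232422), (154.84800720214844, 113.44831848144531), 16.535991668701172) rib [526.8 -99.1  29.1] 119 ((526.05419921875, -98.11891174316406), (11.856685638427734, 49.728492736816406), 17.022253036499023)
[ 154  292   87   85 3758] [ 520.6 -341.8    7.3] ((518.5267944335938, -339.146484375), (110.23506927490234, 130.3051300048828), 79.6884765625) rib [ 519.3 -340.    28.8] 207 ((518.7186279296875, -339.1263427734375), (50.193214416503906, 13.02752685546875), 80.1796875)
```

```bash
python3 - <<'E'
from h import *
a=cv2.imread("pics/top0.png"); cv2.imwrite("pics/z1.png",cv2.resize(a[110:250,100:400],None,fx=2.6,fy=2.6,interpolation=cv2.INTER_CUBIC))
a=cv2.imread("pics/scene0.png"); cv2.imwrite("pics/z2.png",cv2.resize(a[80:270,190:390],None,fx=3.1,fy=3.1,interpolation=cv2.INTER_CUBIC))
E
```

```text
(no output)
```

View pics/z1.png

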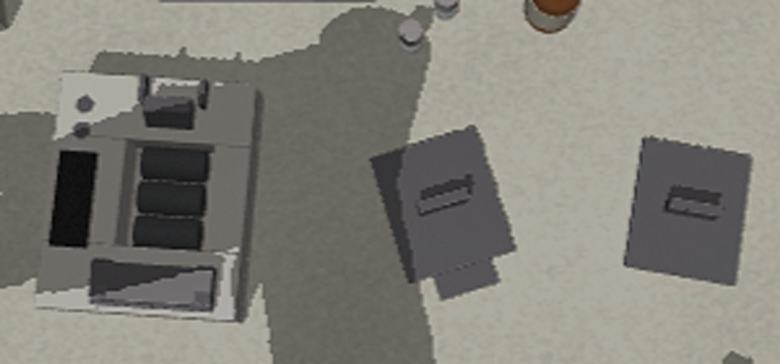

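View pics/z2.png

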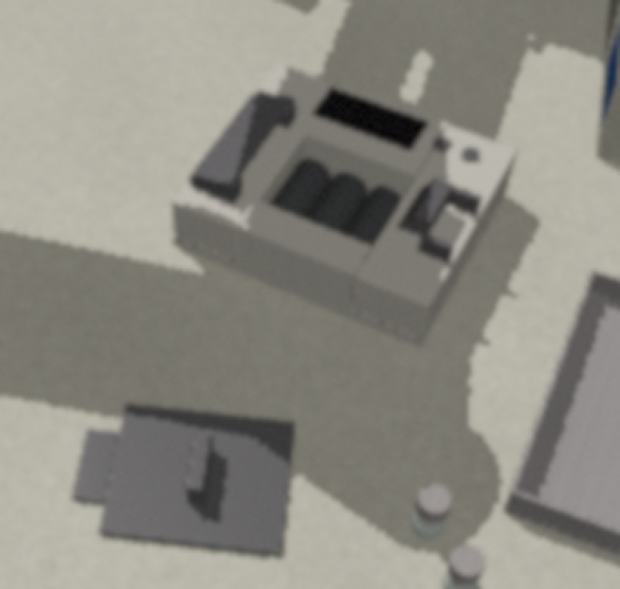

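The cover is well fitted: both cameras give the rib at about (525,-97) with yaw 16.9°. The lip is on the -x side. Now I'll fit the unit.

```bash
python3 - <<'E'
from h import *
for n in ["top","scene"]:
    w=np.load(n+"0.npy"); x,y,z=w[...,0],w[...,1],w[...,2]
    roi=(x>330)&(x<720)&(y>60)&(y<330)
    m=roi&(z>47)&(z<130)
    P=w[m]; print(n,len(P),"all>47",cv2.minAreaRect(P[:,:2].astype(np.float32)),"z",np.percentile(P[:,2],[5,50,95]).round(1))
    lab=cv2.connectedComponentsWithStats((roi&(z>63)).astype(np.uint8))
    for i,st in enumerate(lab[2]):
        if i and st[4]>15:
            Q=w[lab[1]==i]; print(" hi",st,Q.mean(0).round(1),"z",np.percentile(Q[:,2],[2,50,98]).round(1),cv2.minAreaRect(Q[:,:2].astype(np.float32)))
    b=roi&(z>15)&(z<46)
    lab=cv2.connectedComponentsWithStats(b.astype(np.uint8))
    for i,st in enumerate(lab[2]):
        if i and st[4]>80:
            Q=w[lab[1]==i]; print(" bay",st,Q.mean(0).round(1),cv2.minAreaRect(Q[:,:2].astype(np.float32)))
    # silhouettes
    m=roi&(z>51)&(z<60); P=w[m]; print(" top z",np.median(P[:,2]), np.percentile(P[:,2],[10,90]))
    np.set_printoptions(suppress=True)
    for a in np.arange(-8,9,1): pass
    best=None
    # coarse occupancy of edges: rectangle 224x185 fit
    print(cv2.boxPoints(cv2.minAreaRect(w[roi&(z>50)&(z<90)][:,:2].astype(np.float32))).round(1).tolist())
E
```

```text
top 5643 all>47 ((527.0513305664062, 182.325927734375), (186.2008819580078, 224.36058044433594), 85.94605255126953) z [51.5 54.9 75.9]
 hi [153 138  27  22 304] [603.6 158.4  75.4] z [64.1 75.7 84.2] ((610.0618896484375, 158.43603515625), (62.07883834838867, 48.22610092163086), 85.49202728271484)
 hi [134 209  49  21 804] [439.3 169.7  72.5] z [65.5 72.7 78.3] ((440.25439453125, 170.05609130859375), (110.32168579101562, 41.10670471191406), 85.84769439697266)
 bay [186 144  15  90 186] [514.8  90.6  31.1] ((518.8518676757812, 90.12567138671875), (15.9705810546875, 222.41574096679688), 82.05348205566406)
 bay [ 145  164   38   42 1173] [527.6 167.4  38.4] ((527.5515747070312, 168.7684326171875), (78.93570709228516, 99.44964599609375), 84.84666442871094)
 top z 54.372890813592164 [52.26346452 56.74244276]
[[408.6000061035156, 97.4000015258789], [632.4000244140625, 81.5], [645.5, 267.29998779296875], [421.70001220703125, 283.1000061035156]]
scene 4092 all>47 ((528.2344970703125, 180.09796142578125), (189.92514038085938, 223.9333953857422), 86.22486877441406) z [51.2 55.1 75.9]
 hi [251 109  34  34 503] [442.6 163.7  72.7] z [65.1 72.9 78.4] ((441.24981689453125, 167.63888549804688), (113.64644622802734, 42.51933288574219), 86.14353942871094)
 hi [319 138  26  26 268] [610.  152.8  74.7] z [63.6 73.5 84.1] ((611.8040771484375, 156.1422119140625), (65.5992660522461, 47.59560012817383), 85.86610412597656)
 bay [274 127  48  33 870] [525.1 171.2  39.8] ((524.5220947265625, 169.01763916015625), (78.55012512207031, 97.2580795288086), 87.06059265136719)
 bay [245 134 110  55 799] [543.4 100.4  30.8] ((567.9381103515625, 121.21293640136719), (287.594482421875, 142.20684814453125), 34.66272735595703)
 top z 54.67028546545123 [52.81622392 56.77717359]
[[410.29998779296875, 92.5999984741211], [633.7000122070312, 78.0], [646.0999755859375, 267.5], [422.6000061035156, 282.1000061035156]]
```

```bash
cat > plan.py <<'E'
import numpy as np
from scipy.spatial.transform import Rotation as Ro
from workcell import ctrl
def R_tool(yaw,raise_deg=0):
    "tool y along yaw (deg), back raised by raise_deg"
    a=np.radians(yaw); r=np.radians(raise_deg)
    y=np.array([np.cos(a)*np.cos(r),np.sin(a)*np.cos(r),np.sin(r)])
    x=np.array([-np.sin(a),np.cos(a),0]); return np.c_[x,y,np.cross(x,y)]
def cur():
    o=ctrl.get_obs(); return o["ee_pos"],Ro.from_rotvec(o["orientation"]).as_matrix(),o
def steps(p0,R0,p1,R1,n):
    "n equal-turn rows from pose0 to pose1, straight line"
    rv=Ro.from_matrix(R0.T@R1).as_rotvec(); p=p0.copy(); R=R0.copy()
    for i in range(n):
        d=R.T@(p1-p)/(n-i); dr=np.degrees(rv)/n
        d=d.round(1); dr=dr.round(2)
        print(i,"t(mm)",d,"r(deg)",dr)
        p=p+R@d; R=R@Ro.from_rotvec(np.radians(dr)).as_matrix()
    print("end",p.round(1)," err deg",np.degrees(Ro.from_matrix(R.T@R1).magnitude()).round(2))
    return p,R
def grasp_tcp(rib_xy,z_under,Rt,tipgap=9):
    "TCP so that tips are tipgap above underside at rib; flat cover"
    return np.array([*rib_xy,z_under])-0+ -Rt[:,2]*(182+tipgap)
E
python3 - <<'E'
from plan import *
p,R,o=cur()
Rt=R_tool(16.9)
p2,R2=steps(p,R,np.array([525.,-97.,290.]),Rt,16)
E
```

```text
0 t(mm) [-33.3 -37.    7.2] r(deg) [ 0.   -0.    3.69]
1 t(mm) [-35.6 -34.8   7.2] r(deg) [ 0.   -0.    3.69]
2 t(mm) [-37.8 -32.4   7.2] r(deg) [ 0.   -0.    3.69]
3 t(mm) [-39.8 -29.9   7.2] r(deg) [ 0.   -0.    3.69]
4 t(mm) [-41.6 -27.3   7.2] r(deg) [ 0.   -0.    3.69]
5 t(mm) [-43.3 -24.5   7.2] r(deg) [ 0.   -0.    3.69]
6 t(mm) [-44.8 -21.7   7.1] r(deg) [ 0.   -0.    3.69]
7 t(mm) [-46.1 -18.8   7.2] r(deg) [ 0.   -0.    3.69]
8 t(mm) [-47.2 -15.8   7.1] r(deg) [ 0.   -0.    3.69]
9 t(mm) [-48.1 -12.7   7.2] r(deg) [ 0.   -0.    3.69]
10 t(mm) [-48.9  -9.6   7.1] r(deg) [ 0.   -0.    3.69]
11 t(mm) [-49.4  -6.4   7.2] r(deg) [ 0.   -0.    3.69]
12 t(mm) [-49.7  -3.2   7.1] r(deg) [ 0.   -0.    3.69]
13 t(mm) [-49.7  -0.    7.2] r(deg) [ 0.   -0.    3.69]
14 t(mm) [-49.7   3.1   7.1] r(deg) [ 0.   -0.    3.69]
15 t(mm) [-49.3   6.4   7.2] r(deg) [ 0.   -0.    3.69]
end [525. -97. 290.]  err deg 0.03
```

```bash
python3 -m handwheel '[{"gripper":0,"tx":-0.033,"ty":-0.037,"tz":0,"rx":0,"ry":0,"rz":3.7},{"gripper":0,"tx":-0.036,"ty":-0.035,"tz":0,"rx":0,"ry":0,"rz":3.7},{"gripper":0,"tx":-0.038,"ty":-0.032,"tz":0,"rx":0,"ry":0,"rz":3.7},{"gripper":0,"tx":-0.040,"ty":-0.030,"tz":0,"rx":0,"ry":0,"rz":3.7},{"gripper":0,"tx":-0.042,"ty":-0.027,"tz":0,"rx":0,"ry":0,"rz":3.7},{"gripper":0,"tx":-0.043,"ty":-0.024,"tz":0,"rx":0,"ry":0,"rz":3.7},{"gripper":0,"tx":-0.045,"ty":-0.022,"tz":0,"rx":0,"ry":0,"rz":3.7},{"gripper":0,"tx":-0.046,"ty":-0.019,"tz":0,"rx":0,"ry":0,"rz":3.7}]' && python3 -m handwheel '[{"gripper":0,"tx":-0.047,"ty":-0.016,"tz":0.014,"rx":0,"ry":0,"rz":3.7},{"gripper":0,"tx":-0.048,"ty":-0.013,"tz":0.014,"rx":0,"ry":0,"rz":3.7},{"gripper":0,"tx":-0.049,"ty":-0.010,"tz":0.014,"rx":0,"ry":0,"rz":3.7},{"gripper":0,"tx":-0.049,"ty":-0.006,"tz":0.014,"rx":0,"ry":0,"rz":3.7},{"gripper":0,"tx":-0.050,"ty":-0.003,"tz":0.014,"rx":0,"ry":0,"rz":3.7},{"gripper":0,"tx":-0.050,"ty":0,"tz":0.014,"rx":0,"ry":0,"rz":3.7},{"gripper":0,"tx":-0.050,"ty":0.003,"tz":0.014,"rx":0,"ry":0,"rz":3.7},{"gripper":0,"tx":-0.049,"ty":0.006,"tz":0.014,"rx":0,"ry":0,"rz":3.7}]'; python3 - <<'E'
from plan import *
p,R,o=cur(); print(p,o["t"],o["qpos"],o["ft_force"],o["width"])
Rt=R_tool(16.9)
print("goal",[525,-97,191])
steps(p,R,np.array([525.,-97.,191.]),Rt,4)
E
```

```text
t: 1.6
ee_pos: [339.3, 253.3, 405.0]
orientation: [1.17, 2.915, 0.001]
ft_force: [0.4, 0.0, 0.4]
width: 87.8
t: 2.6
ee_pos: [525.0, -99.6, 292.4]
orientation: [1.876, 2.519, 0.0]
ft_force: [0.2, 0.4, -0.2]
width: 87.9
[524.95332101 -99.57570492 292.38375831] 2.6 [-2.09742533e-01  4.54133082e-01  1.90456695e+00  6.74112412e-05
  7.82261488e-01 -5.00119332e-01] [ 0.18625333  0.42369814 -0.21777545] 87.90866211323382
goal [525, -97, 191]
0 t(mm) [ 0.6  0.2 25.3] r(deg) [ 0.01  0.   -0.07]
1 t(mm) [ 0.6  0.2 25.4] r(deg) [ 0.01  0.   -0.07]
2 t(mm) [ 0.6  0.2 25.3] r(deg) [ 0.01  0.   -0.07]
3 t(mm) [ 0.7  0.2 25.4] r(deg) [ 0.01  0.   -0.07]
end [525. -97. 191.]  err deg 0.02
```

```bash
python3 -m handwheel '[{"gripper":0.4,"tx":0.001,"ty":0,"tz":0.034,"rx":0,"ry":0,"rz":0},{"gripper":0.4,"tx":0.001,"ty":0,"tz":0.034,"rx":0,"ry":0,"rz":0},{"gripper":0.4,"tx":0.001,"ty":0,"tz":0.034,"rx":0,"ry":0,"rz":0},{"gripper":0.4},{"gripper":1},{"gripper":1},{"gripper":1},{"gripper":1}]'; python3 -m handwheel '[{"gripper":1},{"gripper":1}]'
```

```text
$[3]: bad value
$[0]: bad value
```

```bash
python3 -m handwheel '[{"gripper":0.4,"tx":0.001,"ty":0,"tz":0.034,"rx":0,"ry":0,"rz":0},{"gripper":0.4,"tx":0.001,"ty":0,"tz":0.034,"rx":0,"ry":0,"rz":0},{"gripper":0.4,"tx":0.001,"ty":0,"tz":0.033,"rx":0,"ry":0,"rz":0},{"gripper":0.4,"tx":0,"ty":0,"tz":0,"rx":0,"ry":0,"rz":0},{"gripper":1,"tx":0,"ty":0,"tz":0,"rx":0,"ry":0,"rz":0},{"gripper":1,"tx":0,"ty":0,"tz":0,"rx":0,"ry":0,"rz":0},{"gripper":1,"tx":0,"ty":0,"tz":0,"rx":0,"ry":0,"rz":0},{"gripper":1,"tx":0,"ty":0,"tz":0,"rx":0,"ry":0,"rz":0}]'; python3 -c "
from plan import *
p,R,o=cur();print(p,o['width'],o['ft_force'],o['t'],o['moment'])"
```

```text
t: 3.6
ee_pos: [523.4, -95.0, 192.0]
orientation: [1.873, 2.521, 0.0]
ft_force: [1.6, 0.6, 0.0]
width: 15.8
[523.40191748 -94.99183793 192.04049937] 15.836478682910347 [1.59385118 0.59740389 0.02911546] 3.6 [ 0.0023074  -0.31576219 -0.01326405]
```

```bash
python3 -m handwheel '[{"gripper":1,"tx":0,"ty":0,"tz":0,"rx":0,"ry":0,"rz":0},{"gripper":1,"tx":0,"ty":0,"tz":0,"rx":0,"ry":0,"rz":0},{"gripper":1,"tx":0,"ty":0,"tz":-0.02,"rx":0,"ry":0,"rz":0},{"gripper":1,"tx":0,"ty":0,"tz":-0.04,"rx":0,"ry":0,"rz":0},{"gripper":1,"tx":0,"ty":0,"tz":-0.05,"rx":0,"ry":0,"rz":0},{"gripper":1,"tx":0,"ty":0,"tz":-0.05,"rx":0,"ry":0,"rz":0}]'; python3 - <<'E'
from plan import *
from h import *
p,R,o=cur();print(p,np.degrees(np.arctan2(R[1,1],R[0,1])),o['width'],o['ft_force'],o['t'],o['moment'])
for n in ["top","scene"]:
    q=viewer.get_image(n); save(q,n+"1.png"); np.save(n+"1.npy",cloud(q))
E
```

```text
t: 4.35
ee_pos: [522.8, -94.9, 352.6]
orientation: [-1.873, -2.52, 0.001]
ft_force: [1.4, -0.5, -0.5]
width: 12.3
[522.80147696 -94.93735975 352.64713107] 16.77078038716203 12.317951253976421 [ 1.41723113 -0.49365105 -0.48981959] 4.35 [-0.11906171 -0.01983853 -0.02672676]
```

View pics/scene1.png

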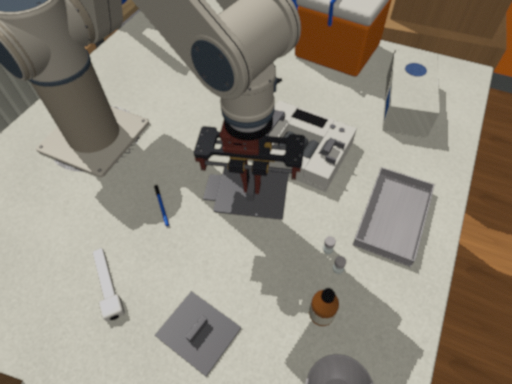

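View pics/top1.png

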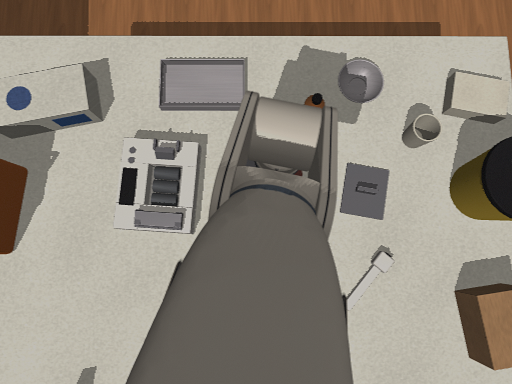

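The cover is held and lifted (scene picture, panel at about (250,190), width 12.3 mm), and the blank is undisturbed at (198,332). Now I'll measure the cover's pose in the hand.

```bash
cat > inhand.py <<'E'
from plan import *
from h import *
import sys
def inhand(w,tcp,R):
    q=(w-tcp)@R   # tool coords
    m=(abs(q[...,0])<75)&(abs(q[...,1])<110)&(q[...,2]>177)&(q[...,2]<215)
    # robust plane
    Q=q[m]; s=np.array([0,0,np.median(Q[:,2])])
    for k in range(6):
        e=Q[:,2]-(Q[:,:2]@s[:2]+s[2]); g=abs(e)<(8 if k<2 else 4)
        s=np.linalg.lstsq(np.c_[Q[g,:2],np.ones(g.sum())],Q[g,2],rcond=None)[0]
    m&=abs(q[...,2]-(q[...,:2]@s[:2]+s[2]))<5
    lab=cv2.connectedComponentsWithStats(m.astype(np.uint8)); i=1+np.argmax(lab[2][1:,4]); P=q[lab[1]==i]
    return s,P
if __name__=="__main__":
    p,R,o=cur(); w=np.load(sys.argv[1]); s,P=inhand(w,p,R)
    print("plane tilt deg (x,y)",np.degrees(s[:2]).round(2),"top at tool z",s[2].round(1),len(P))
    r=cv2.minAreaRect(P[:,:2].astype(np.float32)); print(r); print(cv2.boxPoints(r).round(1).tolist())
    print(np.percentile(P[:,:2],[0.5,2,98,99.5],axis=0).round(1))
E
python3 inhand.py scene1.npy
```

```text
plane tilt deg (x,y) [-0.13 -0.14] top at tool z 183.9 2914
((-5.753330230712891, -13.037216186523438), (155.7397003173828, 106.79328918457031), 89.15209197998047)
[[-60.29999923706055, -90.0999984741211], [46.5, -91.69999694824219], [48.79999923706055, 64.0], [-58.0, 65.5999984741211]]
[[-57.7 -89.3]
 [-57.2 -86.1]
 [ 41.8  62. ]
 [ 46.2  63.7]]
```

```bash
cat >> plan.py <<'E'
UO=np.array([526.2,165.0,0.]); UY=-4.0; CT=np.array([-1.5,-65.,191.5])
def RU():
    a=np.radians(UY); return np.array([[np.cos(a),-np.sin(a),0],[np.sin(a),np.cos(a),0],[0,0,1.]])
def pose(O,th):
    R=R_tool(UY,th); return UO+RU()@np.array(O,float)-R@CT,R
def where():
    p,R,o=cur(); O=RU().T@(p+R@CT-UO); c=RU().T@R[:,1]
    print("cover O in unit",O.round(1),"raise",np.degrees(np.arcsin(c[2])).round(2),"yaw",np.degrees(np.arctan2(c[1],c[0])).round(2),"F",(RU().T@o["ft_force"]).round(1),"M",o["moment"].round(2),"w",round(o["width"],1),"t",o["t"])
E
python3 - <<'E'
from plan import *
p,R,o=cur(); where()
a,A=pose([-20,0,125],20)
p,R=steps(p,R,a,A,8)
E
```

```text
cover O in unit [ -42.  -284.4  164.5] raise 0.43 yaw 20.78 F [ 0.1  0.6 -1.1] M [-0.09  0.01  0.02] w 12.1 t 4.45
0 t(mm) [32.4  6.8  3.6] r(deg) [-2.41 -0.43  2.57]
1 t(mm) [32.7  5.1  3.6] r(deg) [-2.41 -0.43  2.57]
2 t(mm) [32.9  3.5  3.5] r(deg) [-2.41 -0.43  2.57]
3 t(mm) [33.   1.9  3.4] r(deg) [-2.41 -0.43  2.57]
4 t(mm) [33.1  0.3  3.2] r(deg) [-2.41 -0.43  2.57]
5 t(mm) [33.1 -1.3  2.9] r(deg) [-2.41 -0.43  2.57]
6 t(mm) [33.  -2.9  2.6] r(deg) [-2.41 -0.43  2.57]
7 t(mm) [32.9 -4.5  2.1] r(deg) [-2.41 -0.43  2.57]
end [502.  168.2 327.2]  err deg 0.05
```

```bash
python3 -m handwheel '[{"gripper":1,"tx":0.032,"ty":0.007,"tz":0.004,"rx":-2.4,"ry":-0.4,"rz":2.6},{"gripper":1,"tx":0.033,"ty":0.005,"tz":0.004,"rx":-2.4,"ry":-0.4,"rz":2.6},{"gripper":1,"tx":0.033,"ty":0.004,"tz":0.003,"rx":-2.4,"ry":-0.4,"rz":2.6},{"gripper":1,"tx":0.033,"ty":0.002,"tz":0.003,"rx":-2.4,"ry":-0.4,"rz":2.6},{"gripper":1,"tx":0.033,"ty":0,"tz":0.003,"rx":-2.4,"ry":-0.4,"rz":2.5},{"gripper":1,"tx":0.033,"ty":-0.001,"tz":0.003,"rx":-2.4,"ry":-0.4,"rz":2.6},{"gripper":1,"tx":0.033,"ty":-0.003,"tz":0.002,"rx":-2.4,"ry":-0.4,"rz":2.6},{"gripper":1,"tx":0.033,"ty":-0.004,"tz":0.002,"rx":-2.4,"ry":-0.5,"rz":2.5}]'; python3 -m handwheel '[{"gripper":1,"tx":0,"ty":0,"tz":0,"rx":0,"ry":0,"rz":0}]'; python3 - <<'E'
from plan import *
from h import *
where()
for n in ["top","scene"]:
    q=viewer.get_image(n); np.save(n+"2.npy",cloud(q)); save(q,n+"2.png")
cv2.imwrite("pics/z3.png",cv2.resize(q["image"][40:240,180:400,::-1],None,fx=3,fy=3,interpolation=cv2.INTER_CUBIC))
E
python3 inhand.py scene2.npy
```

```text
t: 5.45
ee_pos: [500.6, 169.5, 323.2]
orientation: [2.107, 1.961, 0.337]
ft_force: [0.6, -0.1, -1.6]
width: 12.0
t: 5.58
ee_pos: [500.5, 170.2, 323.2]
orientation: [2.103, 1.967, 0.336]
ft_force: [-0.1, -0.8, -1.3]
width: 11.5
cover O in unit [-24.3   2.4 120.9] raise 19.22 yaw 0.13 F [-0.1 -0.8 -1.3] M [-0.03  0.24 -0.05] w 11.5 t 5.575
plane tilt deg (x,y) [-0.11 -0.1 ] top at tool z 186.6 1604
((-2.7014198303222656, -12.277099609375), (155.5121612548828, 113.05902099609375), 89.75717163085938)
[[-59.599998474121094, -89.80000305175781], [53.5, -90.30000305175781], [54.20000076293945, 65.19999694824219], [-58.900001525878906, 65.69999694824219]]
[[-58.1 -89. ]
 [-57.3 -85.4]
 [ 48.8  63.8]
 [ 51.5  64.7]]
```

View pics/z3.png

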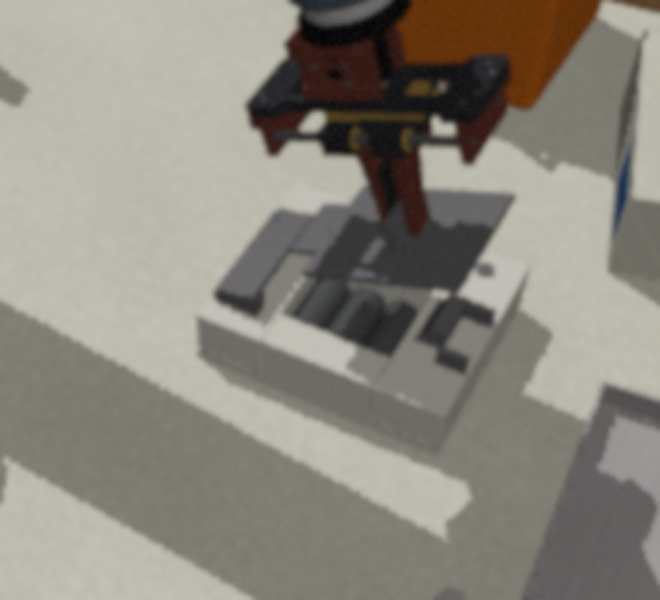

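View pics/top2.png

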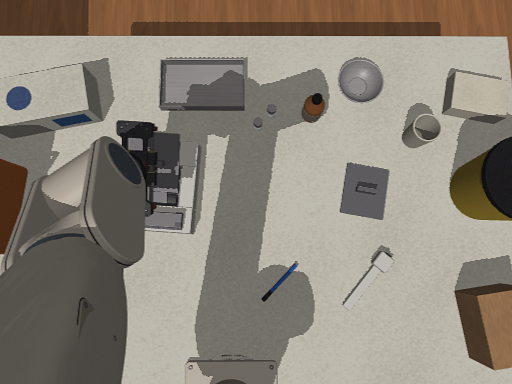

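```bash
sed -i 's/CT=np.array(\[-1.5,-65.,191.5\])/CT=np.array([-2.,-65.,192.])/' plan.py; python3 - <<'E'
from plan import *
p,R,o=cur(); where()
a,A=pose([-20,0,68],20)
p,R=steps(p,R,a,A,4)
a,A=pose([-60,0,66.5],20)
p,R=steps(p,R,a,A,4)
E
```

```text
cover O in unit [-23.8   0.2 120.9] raise 19.21 yaw 0.04 F [-0.   0.4 -1.1] M [-0.04  0.28  0.03] w 11.9 t 5.675
0 t(mm) [ 0.  -4.1 12.6] r(deg) [-0.2  -0.04  0.01]
1 t(mm) [ 0.  -4.2 12.6] r(deg) [-0.2  -0.04  0.01]
2 t(mm) [ 0.1 -4.2 12.5] r(deg) [-0.2  -0.04  0.01]
3 t(mm) [ 0.1 -4.3 12.6] r(deg) [-0.2  -0.04  0.01]
end [501.8 168.7 270.6]  err deg 0.01
0 t(mm) [-0.  -9.5 -3.1] r(deg) [ 0.  0. -0.]
1 t(mm) [-0.  -9.5 -3.1] r(deg) [ 0.  0. -0.]
2 t(mm) [-0.  -9.5 -3.1] r(deg) [ 0.  0. -0.]
3 t(mm) [-0.  -9.6 -3. ] r(deg) [ 0.  0. -0.]
end [461.9 171.5 269.1]  err deg 0.01
```

```bash
python3 -m handwheel '[{"gripper":1,"tx":0,"ty":-0.004,"tz":0.013,"rx":-0.2,"ry":0,"rz":0},{"gripper":1,"tx":0,"ty":-0.004,"tz":0.013,"rx":-0.2,"ry":0,"rz":0},{"gripper":1,"tx":0,"ty":-0.004,"tz":0.012,"rx":-0.2,"ry":0,"rz":0},{"gripper":1,"tx":0,"ty":-0.004,"tz":0.012,"rx":-0.2,"ry":0,"rz":0},{"gripper":1,"tx":0,"ty":0,"tz":0,"rx":0,"ry":0,"rz":0}]'; python3 - <<'E'
from plan import *
from h import *
where()
q=viewer.get_image("scene"); np.save("scene3.npy",cloud(q)); save(q,"scene3.png")
cv2.imwrite("pics/z4.png",cv2.resize(q["image"][60:220,220:380,::-1],None,fx=3.7,fy=3.7,interpolation=cv2.INTER_CUBIC))
E
python3 inhand.py scene3.npy
```

```text
t: 6.3
ee_pos: [502.8, 168.5, 270.8]
orientation: [2.097, 1.955, 0.348]
ft_force: [-0.6, 0.9, -1.5]
width: 11.9
cover O in unit [-18.9   0.3  68.1] raise 20.03 yaw -0.06 F [-0.7  0.8 -1.5] M [-0.06  0.31 -0.05] w 11.9 t 6.3
plane tilt deg (x,y) [ 0.21 -0.67] top at tool z 187.3 1645
((-0.6981124877929688, -22.332015991210938), (175.264404296875, 147.8873748779297), 89.98969268798828)
[[-74.69999694824219, -110.0], [73.19999694824219, -110.0], [73.30000305175781, 65.30000305175781], [-74.5999984741211, 65.30000305175781]]
[[ -66.8 -109.7]
 [ -58.9 -108. ]
 [  51.2   63.1]
 [  69.2   64.2]]
```

View pics/z4.png

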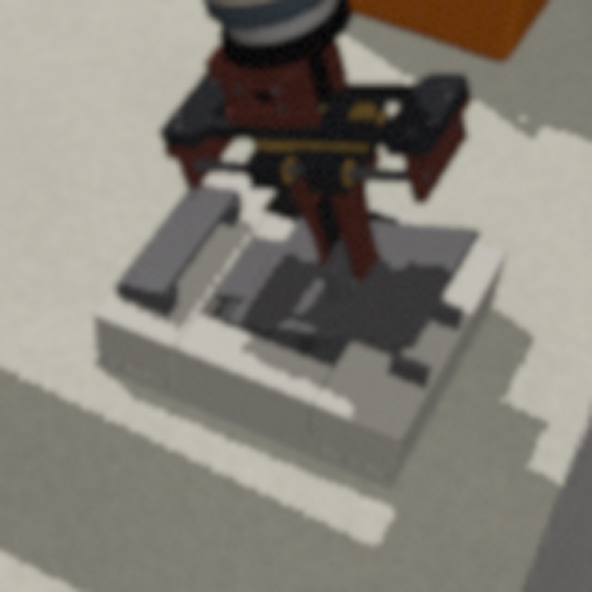

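```bash
python3 -m handwheel '[{"gripper":1,"tx":0,"ty":-0.007,"tz":-0.002,"rx":0,"ry":0,"rz":0},{"gripper":1,"tx":0,"ty":-0.009,"tz":-0.003,"rx":0,"ry":0,"rz":0},{"gripper":1,"tx":0,"ty":-0.009,"tz":-0.003,"rx":0,"ry":0,"rz":0},{"gripper":1,"tx":0,"ty":0,"tz":0,"rx":0,"ry":0,"rz":0}]'; python3 -c "
from plan import *
where()"; python3 -m handwheel '[{"gripper":1,"tx":0,"ty":-0.005,"tz":-0.002,"rx":0,"ry":0,"rz":0},{"gripper":1,"tx":0,"ty":-0.005,"tz":-0.002,"rx":0,"ry":0,"rz":0},{"gripper":1,"tx":0,"ty":-0.004,"tz":-0.001,"rx":0,"ry":0,"rz":0},{"gripper":1,"tx":0,"ty":0,"tz":0,"rx":0,"ry":0,"rz":0}]'; python3 -c "
from plan import *
where()"
```

```text
t: 6.85
ee_pos: [476.1, 170.6, 271.2]
orientation: [2.096, 1.955, 0.351]
ft_force: [-0.3, 0.1, -1.7]
width: 11.5
cover O in unit [-45.3   0.8  68.5] raise 20.14 yaw -0.04 F [-0.3  0.1 -1.7] M [-0.01  0.3   0.04] w 11.5 t 6.85
t: 7.35
ee_pos: [461.9, 171.6, 270.8]
orientation: [2.097, 1.954, 0.351]
ft_force: [-0.4, -0.2, -1.5]
width: 12.0
cover O in unit [-59.5   0.8  68.2] raise 20.14 yaw -0.06 F [-0.4 -0.2 -1.5] M [-0.05  0.3  -0.07] w 12.0 t 7.35
```

```bash
python3 - <<'E'
from plan import *
from h import *
q=viewer.get_image("scene"); np.save("scene4.npy",cloud(q)); save(q,"scene4.png")
cv2.imwrite("pics/z5.png",cv2.resize(q["image"][80:200,230:370,::-1],None,fx=4.5,fy=4.5,interpolation=cv2.INTER_CUBIC))
p,R,o=cur()
b,A=pose([-61,0,61.5],14); p,R=steps(p,R,b,A,4)
b,A=pose([-63,0,59.3],8); p,R=steps(p,R,b,A,4)
E
```

```text
0 t(mm) [-0.   4.1  3.5] r(deg) [ 1.54 -0.05 -0.01]
1 t(mm) [-0.1  4.1  3.3] r(deg) [ 1.54 -0.05 -0.01]
2 t(mm) [-0.   4.2  3.2] r(deg) [ 1.54 -0.05 -0.01]
3 t(mm) [-0.1  4.4  3.1] r(deg) [ 1.54 -0.05 -0.01]
end [482.1 170.1 263.6]  err deg 0.02
0 t(mm) [0.  4.3 2.4] r(deg) [ 1.5  0.  -0. ]
1 t(mm) [0.  4.4 2.3] r(deg) [ 1.5  0.  -0. ]
2 t(mm) [0.  4.4 2.1] r(deg) [ 1.5  0.  -0. ]
3 t(mm) [0.  4.5 2.1] r(deg) [ 1.5  0.  -0. ]
end [501.1 168.7 258.4]  err deg 0.02
```

View pics/z5.png

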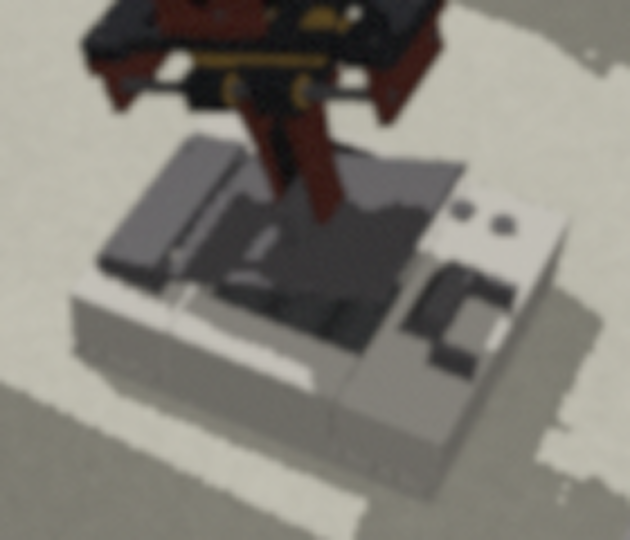

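The picture shows the panel's front edge close to the hood (crop (180,255)–(245,160)) with the lip underneath and the back raised. Lowering now.

```bash
python3 -m handwheel '[{"gripper":1,"tx":0,"ty":0.004,"tz":0.0035,"rx":1.5,"ry":0,"rz":0},{"gripper":1,"tx":0,"ty":0.004,"tz":0.0033,"rx":1.5,"ry":0,"rz":0},{"gripper":1,"tx":0,"ty":0.004,"tz":0.0032,"rx":1.5,"ry":0,"rz":0},{"gripper":1,"tx":0,"ty":0.0042,"tz":0.003,"rx":1.5,"ry":0,"rz":0},{"gripper":1,"tx":0,"ty":0,"tz":0,"rx":0,"ry":0,"rz":0}]'; python3 -c "
from plan import *
where()"
```

```text
t: 8.02
ee_pos: [482.1, 170.2, 263.5]
orientation: [2.16, 2.012, 0.255]
ft_force: [-0.0, -1.0, -1.0]
width: 11.7
cover O in unit [-60.3   0.9  61.4] raise 14.19 yaw -0.09 F [ 0.1 -1.  -1. ] M [-0.07  0.21  0.05] w 11.7 t 8.025
```

```bash
python3 -m handwheel '[{"gripper":1,"tx":0,"ty":-0.002,"tz":0,"rx":0,"ry":0,"rz":0},{"gripper":1,"tx":0,"ty":-0.002,"tz":0,"rx":0,"ry":0,"rz":0},{"gripper":1,"tx":0,"ty":0,"tz":0,"rx":0,"ry":0,"rz":0}]'; python3 -c "
from plan import *
where()
p,R,o=cur()
b,A=pose([-64,0,59.3],8); p,R=steps(p,R,b,A,4)
"
```

```text
t: 8.4
ee_pos: [478.9, 170.6, 263.4]
orientation: [2.157, 2.012, 0.259]
ft_force: [6.8, -3.4, -1.2]
width: 12.1
cover O in unit [-62.8   1.1  61.3] raise 14.4 yaw -0.01 F [ 7.  -2.9 -1.2] M [-0.9  -1.03 -0.12] w 12.1 t 8.4
0 t(mm) [-0.1  4.8  2.5] r(deg) [ 1.6  -0.06  0.  ]
1 t(mm) [-0.1  4.9  2.4] r(deg) [ 1.6  -0.06  0.  ]
2 t(mm) [-0.   5.   2.2] r(deg) [ 1.6  -0.06  0.  ]
3 t(mm) [-0.1  5.1  2.1] r(deg) [ 1.6  -0.06  0.  ]
end [500.1 168.8 258.5]  err deg 0.01
```

```bash
python3 -m handwheel '[{"gripper":1,"tx":0,"ty":0.005,"tz":0.0025,"rx":1.5,"ry":0,"rz":0},{"gripper":1,"tx":0,"ty":0.005,"tz":0.0024,"rx":1.5,"ry":0,"rz":0},{"gripper":1,"tx":0,"ty":0,"tz":0,"rx":0,"ry":0,"rz":0}]'; python3 -c "
from plan import *
where()
p,R,o=cur()
b,A=pose([-62.5,0,59.],8); p,R=steps(p,R,b,A,2)
b,A=pose([-62.5,0,57.],3); p,R=steps(p,R,b,A,4)
"
```

```text
t: 8.78
ee_pos: [489.5, 170.0, 260.7]
orientation: [2.19, 2.04, 0.208]
ft_force: [4.4, -0.6, 2.6]
width: 12.0
cover O in unit [-62.9   1.4  59.7] raise 11.35 yaw -0.07 F [ 4.4 -0.3  2.6] M [-0.11 -0.58  0.  ] w 12.0 t 8.775
0 t(mm) [-0.2  5.7  2.5] r(deg) [ 1.67 -0.13 -0.03]
1 t(mm) [-0.2  5.7  2.2] r(deg) [ 1.67 -0.13 -0.03]
end [501.5 168.8 258.2]  err deg 0.01
0 t(mm) [-0.   4.1  2.1] r(deg) [ 1.25 -0.   -0.  ]
1 t(mm) [-0.   4.1  2. ] r(deg) [ 1.25 -0.   -0.  ]
2 t(mm) [-0.   4.1  1.9] r(deg) [ 1.25 -0.   -0.  ]
3 t(mm) [-0.   4.2  1.9] r(deg) [ 1.25 -0.   -0.  ]
end [518.7 167.6 252.1]  err deg 0.01
```

```bash
python3 -m handwheel '[{"gripper":1,"tx":0,"ty":0.0055,"tz":0.0022,"rx":1.6,"ry":0,"rz":0},{"gripper":1,"tx":0,"ty":0.0055,"tz":0.002,"rx":1.6,"ry":0,"rz":0},{"gripper":1,"tx":0,"ty":0,"tz":0,"rx":0,"ry":0,"rz":0}]'; python3 -c "
from plan import *
where()
p,R,o=cur()
b,A=pose([-62.5,0,57.],3); p,R=steps(p,R,b,A,4)
"
```

```text
t: 9.15
ee_pos: [500.7, 169.1, 258.1]
orientation: [2.223, 2.071, 0.15]
ft_force: [5.4, 0.5, 0.7]
width: 11.7
cover O in unit [-63.3   1.1  58.9] raise 8.02 yaw -0.06 F [5.3 0.9 0.7] M [ 0.15 -0.82  0.02] w 11.7 t 9.15
0 t(mm) [-0.1  4.3  2.1] r(deg) [ 1.25 -0.06 -0.01]
1 t(mm) [-0.1  4.3  2. ] r(deg) [ 1.25 -0.06 -0.01]
2 t(mm) [-0.1  4.3  1.9] r(deg) [ 1.25 -0.06 -0.01]
3 t(mm) [-0.   4.4  1.8] r(deg) [ 1.25 -0.06 -0.01]
end [518.7 167.5 252.2]  err deg 0.03
```

```bash
python3 -m handwheel '[{"gripper":1,"tx":0,"ty":0.0045,"tz":0.0021,"rx":1.3,"ry":0,"rz":0},{"gripper":1,"tx":0,"ty":0.0044,"tz":0.002,"rx":1.3,"ry":0,"rz":0},{"gripper":1,"tx":0,"ty":0,"tz":0,"rx":0,"ry":0,"rz":0}]'; python3 -c "
from plan import *
where()"; python3 -m handwheel '[{"gripper":1,"tx":0,"ty":0.0043,"tz":0.002,"rx":1.3,"ry":0,"rz":0},{"gripper":1,"tx":0,"ty":0.0042,"tz":0.002,"rx":1.3,"ry":0,"rz":0},{"gripper":1,"tx":0,"ty":0,"tz":0,"rx":0,"ry":0,"rz":0}]'; python3 - <<'E'
from plan import *
from h import *
where()
p,R,o=cur()
q=viewer.get_image("scene"); np.save("scene5.npy",cloud(q)); save(q,"scene5.png")
cv2.imwrite("pics/z6.png",cv2.resize(q["image"][80:200,230:370,::-1],None,fx=4.5,fy=4.5,interpolation=cv2.INTER_CUBIC))
b,A=pose([-63,0,55.],0); p,R=steps(p,R,b,A,3)
E
python3 inhand.py scene5.npy
```

```text
t: 9.52
ee_pos: [509.6, 168.4, 254.9]
orientation: [2.249, 2.096, 0.102]
ft_force: [3.9, 1.5, 1.2]
width: 11.5
cover O in unit [-63.6   0.9  57.7] raise 5.36 yaw -0.04 F [3.8 1.7 1.2] M [ 0.08 -0.71 -0.06] w 11.5 t 9.525
t: 9.9
ee_pos: [518.3, 167.7, 251.7]
orientation: [2.274, 2.119, 0.055]
ft_force: [4.5, -0.1, 2.4]
width: 11.8
cover O in unit [-63.8   0.9  56.8] raise 2.75 yaw -0.03 F [4.5 0.2 2.4] M [ 0.17 -0.44 -0.02] w 11.8 t 9.9
0 t(mm) [-0.1  3.3  1.7] r(deg) [ 0.92 -0.07 -0.01]
1 t(mm) [-0.   3.3  1.7] r(deg) [ 0.92 -0.07 -0.01]
2 t(mm) [-0.1  3.3  1.6] r(deg) [ 0.92 -0.07 -0.01]
end [528.4 166.8 247. ]  err deg 0.02
plane tilt deg (x,y) [-0.11 -0.08] top at tool z 186.5 1645
((-3.458965301513672, 1.045135498046875), (214.28990173339844, 114.86341094970703), 88.77115631103516)
[[-63.20000076293945, -104.80000305175781], [51.70000076293945, -107.30000305175781], [56.29999923706055, 106.9000015258789], [-58.599998474121094, 109.4000015258789]]
[[-60.6 -98.2]
 [-59.1 -78.7]
 [ 48.2  89.9]
 [ 51.1 103.8]]
```

View pics/z6.png

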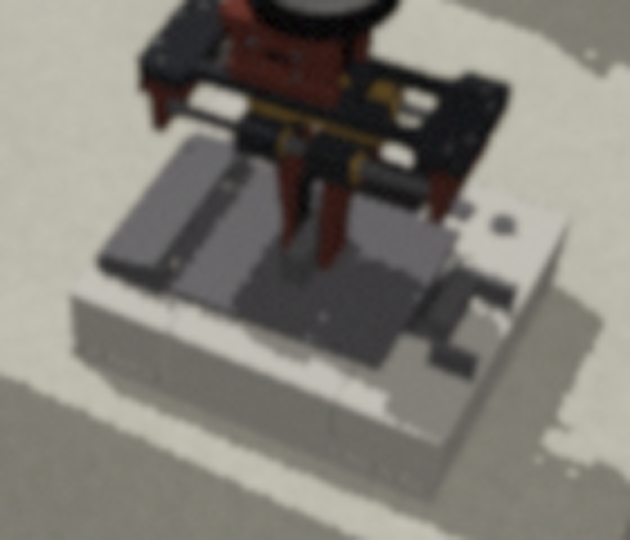

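The panel is nearly flat and its back edge is at the catch (crop (430,300)). I'll keep pressing to flat and slightly past.

```bash
python3 -m handwheel '[{"gripper":1,"tx":0,"ty":0.0035,"tz":0.0018,"rx":1,"ry":0,"rz":0},{"gripper":1,"tx":0,"ty":0.0033,"tz":0.0018,"rx":1,"ry":0,"rz":0},{"gripper":1,"tx":0,"ty":0,"tz":0,"rx":0,"ry":0,"rz":0}]'; python3 -c "
from plan import *
where()"; python3 -m handwheel '[{"gripper":1,"tx":0,"ty":0.0032,"tz":0.0017,"rx":0.9,"ry":0,"rz":0},{"gripper":1,"tx":0,"ty":0.0005,"tz":0.0015,"rx":0.2,"ry":0,"rz":0},{"gripper":1,"tx":0,"ty":0,"tz":0,"rx":0,"ry":0,"rz":0}]'; python3 - <<'E'
from plan import *
from h import *
where()
q=viewer.get_image("scene"); np.save("scene6.npy",cloud(q)); save(q,"scene6.png")
cv2.imwrite("pics/z7.png",cv2.resize(q["image"][80:200,230:370,::-1],None,fx=4.5,fy=4.5,interpolation=cv2.INTER_CUBIC))
E
python3 inhand.py scene6.npy
```

```text
t: 10.32
ee_pos: [525.1, 167.2, 247.9]
orientation: [2.293, 2.138, 0.017]
ft_force: [3.7, 1.2, 1.8]
width: 11.5
cover O in unit [-63.9   0.7  55.2] raise 0.69 yaw -0.02 F [3.6 1.5 1.8] M [ 0.05 -0.41  0.01] w 11.5 t 10.325
t: 10.7
ee_pos: [528.6, 167.0, 246.9]
orientation: [-2.292, -2.138, 0.004]
ft_force: [-4.4, -1.3, 23.1]
width: 11.9
cover O in unit [-64.1   0.8  55.4] raise -0.41 yaw 0.0 F [-4.3 -1.6 23.1] M [-0.37  0.53  0.03] w 11.9 t 10.7
plane tilt deg (x,y) [-0.44  1.78] top at tool z 187.6 2380
((-0.070159912109375, 2.0153274536132812), (215.90745544433594, 149.6926727294922), 89.99098205566406)
[[-74.9000015258789, -105.9000015258789], [74.80000305175781, -106.0], [74.80000305175781, 110.0], [-74.9000015258789, 110.0]]
[[-74.3 -98.7]
 [-72.2 -72.6]
 [ 66.6 107.6]
 [ 72.7 109.5]]
```

View pics/z7.png

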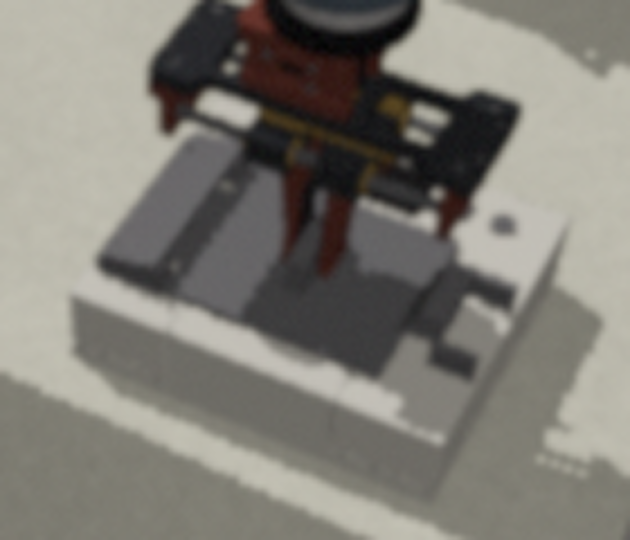

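```bash
cat > flat.py <<'E'
from plan import *
from h import *
import sys
def tilt(w):
    q=(w-UO)@RU()
    def fit(m):
        Q=q[m]; s=np.array([0,0,np.median(Q[:,2])])
        for k in range(6):
            e=Q[:,2]-(Q[:,:2]@s[:2]+s[2]); g=abs(e)<(8 if k<2 else 4)
            s=np.linalg.lstsq(np.c_[Q[g,:2],np.ones(g.sum())],Q[g,2],rcond=None)[0]
        return s,g.sum()
    m=(q[...,0]>-58)&(q[...,0]<58)&(abs(q[...,1])<50)&(q[...,2]>50)&(q[...,2]<80)
    m2=(((q[...,0]>-105)&(q[...,0]<105)&(q[...,1]>-72)&(q[...,1]<-60)))&(q[...,2]>45)&(q[...,2]<66)
    for nm,mm in(("panel",m),("rim",m2)):
        s,n=fit(mm); print(nm,"raise x,y deg",np.degrees(s[:2]).round(2),"z0",s[2].round(2),"z@+-60",(s[2]+60*s[0]).round(1),(s[2]-60*s[0]).round(1),n)
tilt(np.load(sys.argv[1]))
E
python3 flat.py scene5.npy; python3 flat.py scene6.npy
```

```text
panel raise x,y deg [2.61 0.13] z0 65.41 z@+-60 68.1 62.7 1098
rim raise x,y deg [ 0.   -0.92] z0 53.4 z@+-60 53.4 53.4 320
panel raise x,y deg [ 0.03 -0.02] z0 60.57 z@+-60 60.6 60.5 1107
rim raise x,y deg [0.   1.48] z0 56.29 z@+-60 56.3 56.3 327
```

The panel is flat: fitted raise 0.03°, top at z 60.6 mm against 61 expected. Relieving the press and releasing.

```bash
python3 -m handwheel '[{"gripper":1,"tx":0,"ty":0,"tz":-0.001,"rx":0,"ry":0,"rz":0},{"gripper":0.6,"tx":0,"ty":0,"tz":0,"rx":0,"ry":0,"rz":0},{"gripper":0.6,"tx":0,"ty":0,"tz":0,"rx":0,"ry":0,"rz":0},{"gripper":0.6,"tx":0,"ty":0,"tz":0,"rx":0,"ry":0,"rz":0},{"gripper":0.6,"tx":0,"ty":0,"tz":0,"rx":0,"ry":0,"rz":0}]';python3 -m handwheel '[{"gripper":0.6,"tx":0,"ty":0,"tz":-0.015,"rx":0,"ry":0,"rz":0},{"gripper":0.6,"tx":0,"ty":0,"tz":-0.03,"rx":0,"ry":0,"rz":0},{"gripper":0.6,"tx":0,"ty":0,"tz":-0.04,"rx":0,"ry":0,"rz":0},{"gripper":0.6,"tx":0,"ty":-0.0,"tz":-0.05,"rx":0,"ry":0,"rz":0},{"gripper":0.6,"tx":0.06,"ty":0,"tz":-0.04,"rx":0,"ry":0,"rz":0},{"gripper":0.6,"tx":0.06,"ty":-0.01,"tz":0,"rx":0,"ry":0,"rz":0},{"gripper":0.6,"tx":0.06,"ty":-0.01,"tz":0,"rx":0,"ry":0,"rz":0},{"gripper":0.6,"tx":0.06,"ty":-0.01,"tz":0,"rx":0,"ry":0,"rz":0}]'; python3 - <<'E'
from plan import *
from h import *
where()
for n in ["top","scene"]:
    q=viewer.get_image(n); np.save(n+"7.npy",cloud(q)); save(q,n+"7.png")
    im=q["image"][...,::-1]; im=im[80:200,230:370] if n=="scene" else im[120:245,100:215]
    cv2.imwrite(f"pics/z8{n}.png",cv2.resize(im,None,fx=4.5,fy=4.5,interpolation=cv2.INTER_CUBIC))
E
python3 flat.py scene7.npy;python3 flat.py top7.npy
```

```text
t: 11.38
ee_pos: [528.6, 167.0, 245.9]
orientation: [-2.292, -2.138, 0.004]
ft_force: [0.6, 0.3, -0.0]
width: 35.3
t: 12.38
ee_pos: [515.6, 401.6, 418.5]
orientation: [-2.293, -2.138, 0.0]
ft_force: [1.0, 0.2, 0.3]
width: 35.2
cover O in unit [-93.  234.1 226.8] raise -0.28 yaw -0.01 F [1.  0.2 0.3] M [-0.05  0.02 -0.05] w 35.2 t 12.375
panel raise x,y deg [-0.06 -0.13] z0 60.53 z@+-60 60.5 60.6 1242
rim raise x,y deg [0.12 1.24] z0 55.88 z@+-60 56.0 55.8 334
panel raise x,y deg [-0.02  0.01] z0 60.16 z@+-60 60.1 60.2 1818
rim raise x,y deg [-0.06 -2.13] z0 51.77 z@+-60 51.7 51.8 423
```

View pics/z8scene.png

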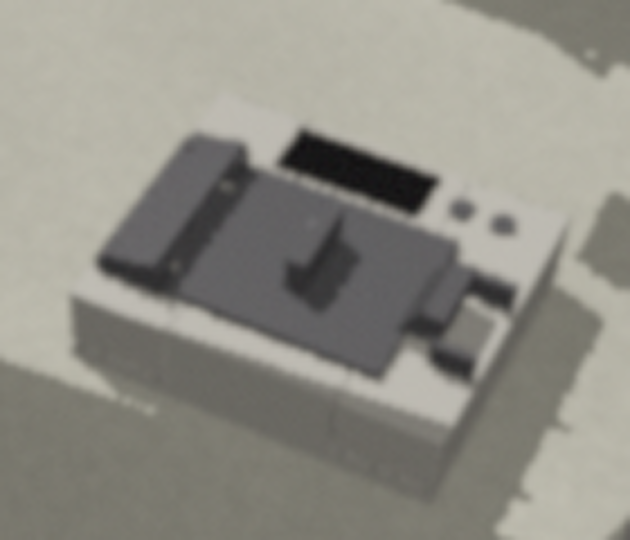

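View pics/z8top.png

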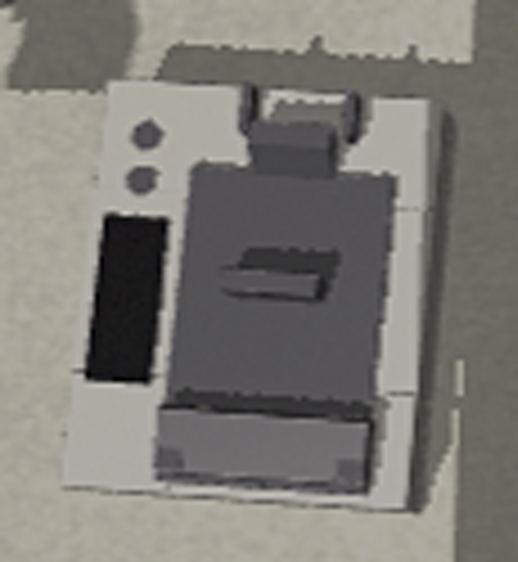

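Both views show the cover flat, with the catch overlapping its back edge (top crop (290,150)) and the front edge under or at the hood. Last, I'll check the numbers: catch against its initial position, centring, and the blank.

```bash
python3 - <<'E'
from plan import *
from h import *
for n in ["top","scene"]:
    for k in "07":
        q=(np.load(n+k+".npy")-UO)@RU()
        m=(q[...,0]>52)&(q[...,0]<112)&(abs(q[...,1])<21)&(q[...,2]>64)&(q[...,2]<90)
        Q=q[m]; print(n,k,"catch",len(Q),"x pct",np.percentile(Q[:,0],[2,10,50]).round(1), "high pts x",np.percentile(Q[Q[:,2]>78][:,0],[5,50,95]).round(1))
        B=np.load(n+k+".npy"); b=(abs(B[...,0]-517)<45)&(abs(B[...,1]+338)<50)&(B[...,2]>20)
        print("   blank rib",B[b].mean(0).round(1))
    m=(abs(q[...,0])<40)&(abs(q[...,1])<40)&(q[...,2]>76)&(q[...,2]<92)
    print("rib unit",q[m].mean(0).round(1),cv2.minAreaRect(q[m][:,:2].astype(np.float32)))
E
```

```text
top 0 catch 203 x pct [61.3 63.6 71.5] high pts x [69.7 77.1 84.9]
   blank rib [ 516.4 -336.6   28.1]
top 7 catch 202 x pct [61.5 63.7 71.3] high pts x [70.1 76.6 84.6]
   blank rib [ 516.5 -336.5   28.1]
rib unit [-1.1  0.8 84. ] ((-0.5746941566467285, 1.3445873260498047), (12.10021686553955, 50.568321228027344), 0.7196655869483948)
scene 0 catch 129 x pct [62.7 66.3 78.5] high pts x [72.1 79.6 86.9]
   blank rib [ 519.3 -340.    28.8]
scene 7 catch 125 x pct [63.5 67.5 78.4] high pts x [71.8 79.2 87. ]
   blank rib [ 519.2 -340.1   28.8]
rib unit [ 1.8 -3.5 83.4] ((1.438765048980713, -0.9002590179443359), (12.320261001586914, 52.91858673095703), 0.3714536428451538)
```

The catch is back at its starting position, the rib is within about 2 mm of centre, and the blank hasn't moved. Handing in.

```bash
python3 -c "
from workcell import ctrl
print(ctrl.close_job())"
```

```text
the job is handed in; nothing more can be done
None
```

The cover is on and latched. I gripped it by its rib, slid the lip under the hood with the back raised 20° until the front edge met the stop at about 7 N. I then swung it down, pressed it flat with about 23 N, released it and moved the arm clear. The job was handed in shortly after 12.4 s on the robot's clock; handing in gives no verdict.

Last checks, from both cameras:
- **Cover:** it lies flat, with tilt under 0.15° and its top at about 60.3 mm (61 expected). It is turned under 1° and centred to within about 2 mm by the fitted rib outline. The plain average of the rib points in the scene camera gave 3.5 mm off centre, so the cameras disagree by a few mm.
- **Catch:** it sits within about 1 mm of its starting position, over the panel's back edge.
- **Plain lid:** it has not moved (0.1 mm in both cameras).

The only check that read poorly was my reference fit of the monitor's narrow rim. It scattered between about 52 and 56 mm, with a sideways tilt of 1 to 2°, so I did not rely on it.

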